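Find the head-arm pivot with the good bearing and fit it in the drive

TASK

Three head-arm pivots stand in the grey nest and only one still has a good bearing: before taking any out, swing the arm of each aside, to either side, until it stands at least an eighth of a turn off square to the nest, and feel for drag. Then set the pivot whose arm swings freely into the bore of the open drive, fully home with its flange flat on the deck, and leave the two dragging ones in their pockets. Work gently, never pressing or jamming a pivot hard against the nest or the drive, and leave the other things on the bench alone.

Things in the scene. Friction and masses are not known exactly. Their poses are not given: they have to be found in the camera images.
- pivot_a: one of three head-arm pivots that look alike. Origin: centre of underside, 9 mm above the table at the start, z up on the bearing axis. Rigid steel base: boss 36 mm wide, z 0-8 mm, foot chamfered 2 mm; flange 52 x 52 mm, z 8-14, sides along x and y; post 20 mm wide, z 14-48 (grip it above the arm to lift). Swing arm round the post at z 15-25 mm: ring 32 mm wide, bar 10 mm wide reaching 52 mm from the axis. 0.4 kg
- pivot_b: one of three head-arm pivots that look alike. Origin: centre of underside, 9 mm above the table at the start, z up on the bearing axis. Rigid steel base: boss 36 mm wide, z 0-8 mm, foot chamfered 2 mm; flange 52 x 52 mm, z 8-14, sides along x and y; post 20 mm wide, z 14-48 (grip it above the arm to lift). Swing arm round the post at z 15-25 mm: ring 32 mm wide, bar 10 mm wide reaching 52 mm from the axis. 0.4 kg
- pivot_c: one of three head-arm pivots that look alike. Origin: centre of underside, 9 mm above the table at the start, z up on the bearing axis. Rigid steel base: boss 36 mm wide, z 0-8 mm, foot chamfered 2 mm; flange 52 x 52 mm, z 8-14, sides along x and y; post 20 mm wide, z 14-48 (grip it above the arm to lift). Swing arm round the post at z 15-25 mm: ring 32 mm wide, bar 10 mm wide reaching 52 mm from the axis. 0.4 kg
- swing_a (a joint): swing of pivot_a's arm, rad: 0 when its bar points along the pivot's own -x, square out of the nest; positive anticlockwise from above; starts within 0.3, stops at +-1.5; no spring, stays where left. Moving the bar sideways 38 mm from the axis takes about 0.1 N with a good bearing, 4 to 5 N with one that drags
- swing_b (a joint): swing of pivot_b's arm, rad: 0 when its bar points along the pivot's own -x, square out of the nest; positive anticlockwise from above; starts within 0.3, stops at +-1.5; no spring, stays where left. Moving the bar sideways 38 mm from the axis takes about 0.1 N with a good bearing, 4 to 5 N with one that drags
- swing_c (a joint): swing of pivot_c's arm, rad: 0 when its bar points along the pivot's own -x, square out of the nest; positive anticlockwise from above; starts within 0.3, stops at +-1.5; no spring, stays where left. Moving the bar sideways 38 mm from the axis takes about 0.1 N with a good bearing, 4 to 5 N with one that drags
- nest: fixed grey plastic block 74 x 260 x 22 mm, origin at the centre of its underside, long side along its y. Three square pockets 54 x 54 mm, 13 mm deep (floor 9 mm above the table), centred at y = -92, 0 and +92 mm; each holds one pivot and keeps its flange from turning; pivot axes are parallel to the nest's. Arms point to the nest's -x side and stand 2 to 12 mm above its top
- drive: fixed open hard-drive base, aluminium, 147 (x) x 102 (y) mm, origin at the centre of its underside. Flat deck 12 mm above the table; a rim 3 mm wide all round, a flat spindle hub and a magnet plate stand at most 4 mm above the deck
- bore (a point): centre of the mouth of the drive's pivot bore, level with the deck (12 mm above the table), 22 mm towards -x from the drive's centre. The bore is 38 mm wide with a 2 mm chamfer, goes right through (12 mm) and takes the 36 mm boss; with its flange flat on the deck a pivot's underside is 4 mm above the table. The flange may point any way
- bowl: loose steel bowl 90 mm wide, 35 mm high, origin under its centre; leave alone
- old_drive: loose closed small hard drive 100 x 70 x 12 mm, origin under its centre; leave alone
- screwdriver: loose screwdriver about 160 mm long lying on the table; leave alone
- bit_can: loose steel can of driver bits, 66 mm wide, about 120 mm high, origin under its centre; leave alone
There are look-alikes about, which are no part of the job. What is shaped like the pivot_b but brown is not meant. Leave any blue look-alike of the pivot_a alone.

How it is judged:
On the way:
1. all three arms stand swung at least 0.7 rad off square while the pivots stand in their pockets ((value of joint swing_a above 0.7 rad or value of joint swing_a below -0.7 rad) and (value of joint swing_b above 0.7 rad or value of joint swing_b below -0.7 rad) and (value of joint swing_c above 0.7 rad or value of joint swing_c below -0.7 rad) and distance of each of pivot_a, pivot_b, pivot_c from where it was at the start of the episode below 0.008 m), for 0.2 s.
At the end, for the whole second after the job is handed in: The freely swinging pivot sits upright and at rest in the drive's bore, on its axis to 2.5 mm, underside less than 6 mm above the table (fully home is 4 mm), tilt under 0.05 rad; the two dragging pivots are in their pockets, within 8 mm of where they began and upright to 0.06 rad (horizontal distance between pivot_b and bore below 0.0025 m and height (world z) of pivot_b below 0.006 m and angle between pivot_b's own z axis and vertical below 0.05 rad and linear speed of pivot_b below 0.01 m/s and distance of each of pivot_a, pivot_c from where it was at the start of the episode below 0.008 m and angle between each of pivot_a, pivot_c's own z axis and vertical below 0.06 rad); the robot touches nothing.
It fails at once if a pivot is pressed against the nest with more than 40 N (contact force between any of pivot_a, pivot_b, pivot_c and nest above 40 N).
It fails at once if a pivot is pressed against the drive with more than 40 N (contact force between any of pivot_a, pivot_b, pivot_c and drive above 40 N).
It fails at once if a dragging pivot is taken out of its pocket (distance of any of pivot_a, pivot_c from where it was at the start of the episode above 0.02 m).
It fails at once if another thing on the bench is moved by more than 20 mm (distance of any of bowl, old_drive, screwdriver, bit_can from where it was at the start of the episode above 0.02 m).
It also fails if it takes over 64 s, if anything falls off the work surface, if the arm or the gripper's body presses on something with over 40 N, if the wrist force passes 120 N, or if a joint passes its speed limit or range.

ROBOT

A 6-joint arm with a two-finger parallel gripper is mounted at the origin on the work surface. World frame = base frame: x ahead of the robot, y to its left, z up, the work surface at z = 0. Lengths are in m, angles in rad, forces in N, time in s.
With the tool pointing down it reaches from about 0.275 to 0.875 m from the base axis. Payload 12.5 kg.
Tool frame: the origin (TCP) lies at the very end of the fingers, on their centre line; the grasp point (between the pads) lies 19 mm behind it; x points along the fingers, y is the direction in which the jaws open and shut, and the axes are right-handed (so a half turn about x gives the same grasp; the last joint's range is limited). The gripper opens to 85 mm and grips with 20 to 120 N. Pads are 22 mm wide; open, the fingers measure 114 mm over their backs; the gripper's body (76 mm by 85 mm) begins 54 mm behind the grasp point. The pads swing forward as they close: fully open they stand 13 mm farther back than shut.
Start: joints at [-1.434, 0.351, 1.652, -0, 1.139, -0.085], TCP at [0.121, -0.537, 0.231] pointing down, gripper open.
Joint ranges: [-2.75, 2.75], [-0.79, 2.1], [0.01, 2.65], [-1.57, 4.71], [0.07, 3.14], [-2.87, 2.87]. Speed limits (rad/s): [2.22, 2.22, 2.79, 3.14, 3.14, 3.14].

INTERFACE

Orientations are given as a 3x3 rotation matrix whose columns are the frame's x, y, z axes.
In Python, from bench import manip gives the robot as it stands. Calls block until the motion is done:
- manip.move_ptp(position, orientation): joint-space move of the TCP to a pose.
- manip.move_l(position, attitude=None, max_speed=0.15): straight line of the TCP; attitude=None keeps the orientation; max_speed is the mean speed in m/s.
- manip.move_j(angles): joint-space move.
- manip.set_gripper(opening, effort=None): opening from 0.0 (shut) to 1.0 (fully open); effort is the grip in N (None keeps the last); returns when the fingers have stopped.
- manip.dwell(seconds).
- manip.inverse_kinematics(position, orientation): joint angles nearest the present ones, or None.
- manip.grab_frame(name): name is "scene" or "top"; returns (picture, depth): 420x560x3 uint8, red, green, blue; 420x560 float32, m along the optical axis (not along the pixel's ray), 0 where there is no reading.
- manip.get_calibration(name): a dict with "camera_matrix" (3x3 intrinsics, pixels), "R" (3x3) and "t" (3): a world point X has camera coordinates R X + t. Camera axes: x right, y down, z forward; pixel columns grow to the right and rows downward; lengths in m; the calibration is good to about 2 mm. A picture is of the moment at which its call begins. get_calibration takes no time and is no camera call.
A pose or a line that the arm cannot do raises manip.Unreachable and nothing moves.
- manip.sign_off(): hands the job in, once; it reports no verdict.
Trained networks look in the newest picture that a camera, given by its name, has taken for a name from the list of things; names that differ only in an ending like _2 or _b are one class to them, and where a whole thing is asked for, a point or a joint stands for the part that bears it (a point fixed in the world has none). Each returns a list of dicts, best first, with "confidence" (0 to 1); they miss things now and then, are a little off and sometimes report something else, mostly with a low value. They report only what shows in the picture. A call takes as long as a camera call. They do not tell look-alikes from the thing itself.
- manip.look_for(camera, name): "at" ([x, y, z] in m, in world coordinates, good to about 4 mm: the middle of the surface that is visible of it).
Readings, each from a call of its own:
- manip.current_time(): time.
- manip.current_qpos(): joint angles.
- manip.current_joint_vel(): joint speeds.
- manip.current_joint_torque(): joint torques, N m.
- manip.current_ee_pos(): TCP position.
- manip.current_tcp_rot(): TCP orientation.
- manip.current_force(): force on the tool from outside, world axes, zero at the start.
- manip.current_ft_torque(): the same for the moment, N m.
- manip.current_grip_width(): opening from 0.0 (shut) to 1.0 (fully open).
Only numpy, scipy, OpenCV 4.12 (cv2) and the standard library are available. Lean on these libraries where they do the work, as an engineer would, in place of code of your own. Each camera call takes 0.05 s, during which the arm holds its last target. There are 200 camera calls.

## Working session

There is one attempt and no reset: what is moved stays moved. The work goes in short steps, each a Python script; the robot and the scene stay as the last script left them, time stands still between calls to the robot, and variables do not carry over. Pictures are saved under pics/ and viewed, about 8 in all and at most 12, crops included, and the job is handed in when it is done.

```bash
mkdir -p pics; ls; python3 - <<'E'
from bench import manip
import cv2, numpy as np
for c in ("top","scene"):
    im,d=manip.grab_frame(c); cv2.imwrite(f"pics/{c}0.png",im[:,:,::-1]); np.savez(f"{c}0.npz",im=im,d=d)
    k=manip.get_calibration(c); print(c,k)
    for n in ("pivot_a","nest","drive"):
        print(n,[(np.round(r["at"],3).tolist(),round(r["confidence"],2)) for r in manip.look_for(c,n)])
print(manip.current_time(),manip.current_tcp_rot())
E
```

```text
pics
top {'camera_matrix': array([[408.62353598,   0.        , 279.91178625],
       [  0.        , 408.62353598, 215.11806364],
       [  0.        ,   0.        ,   1.        ]]), 'R': array([[-0.01000276, -0.99994313, -0.00369971],
       [-0.99833413,  0.01019678, -0.05678893],
       [ 0.05682342,  0.0031255 , -0.99837935]]), 't': array([-0.04595762,  0.53936507,  1.00553796])}
pivot_a [([0.496, 0.286, 0.016], 0.93), ([0.506, 0.163, 0.023], 0.8), ([0.543, -0.016, 0.022], 0.76), ([0.522, 0.076, 0.024], 0.72), ([0.385, 0.027, 0.014], 0.64)]
nest [([0.528, 0.081, 0.021], 0.69)]
drive [([0.526, -0.239, 0.011], 0.93)]
scene {'camera_matrix': array([[444.8186897 ,   0.        , 277.55462315],
       [  0.        , 444.8186897 , 209.96982514],
       [  0.        ,   0.        ,   1.        ]]), 'R': array([[-0.41436551,  0.9101075 , -0.00235958],
       [ 0.51518064,  0.23241926, -0.82496678],
       [-0.75026004, -0.3430534 , -0.56517629]]), 't': array([ 0.26680774, -0.2149104 ,  1.46360967])}
pivot_a [([0.391, 0.033, 0.023], 0.8), ([0.555, -0.008, 0.03], 0.79), ([0.516, 0.166, 0.033], 0.76), ([0.536, 0.08, 0.029], 0.76)]
nest [([0.546, 0.089, 0.021], 0.8)]
drive [([0.531, -0.241, 0.013], 0.92)]
0.4 [[-3.86318806e-05  2.19992849e-01 -9.75501484e-01]
 [ 1.42124522e-04 -9.75501473e-01 -2.19992853e-01]
 [-9.99999989e-01 -1.47141420e-04  6.41907780e-06]]
```

View pics/top0.png

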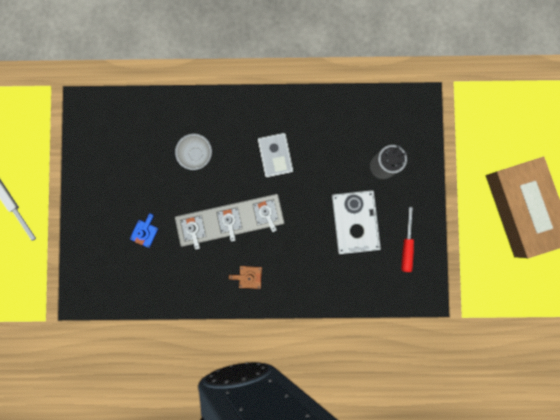

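View pics/scene0.png

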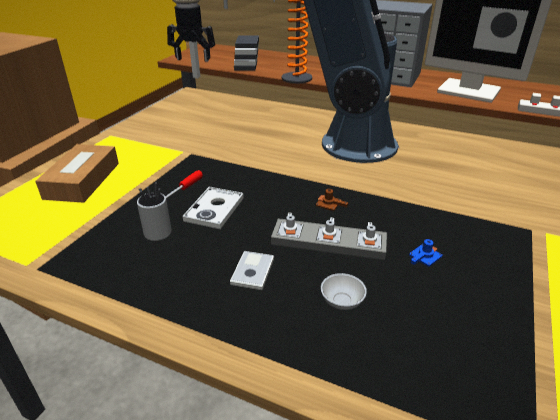

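The three steel pivots are at (192,229), (229,220) and (266,211) in the grey nest. The blue look-alike at (143,233) and the brown one at (250,278) are on the mat, outside the nest, so neither is meant. The drive's bore is at about (357,231). Next I'll measure poses and take an enlarged crop.

```bash
cat > h.py <<'E'
from bench import manip
import cv2, numpy as np
def xyz(c,d):
    k=manip.get_calibration(c);K=k["camera_matrix"];h,w=d.shape
    u,v=np.meshgrid(np.arange(w),np.arange(h))
    p=np.stack([(u-K[0,2])/K[0,0]*d,(v-K[1,2])/K[1,1]*d,d],-1)
    return (p-k["t"])@k["R"]
def ray(c,u,v,z):
    k=manip.get_calibration(c);K=k["camera_matrix"];R=np.array(k["R"])
    r=R.T@np.linalg.inv(K)@np.array([u,v,1.]);o=-R.T@k["t"]
    return o+r*(z-o[2])/r[2]
E
python3 - <<'E'
from h import *
for c in ("top","scene"):
    f=np.load(f"{c}0.npz");im,d=f["im"],f["d"].astype(float);P=xyz(c,d);Z=P[...,2]
    ok=(d>0)
    table=ok&(abs(P[...,0]-.55)<.2)&(abs(P[...,1])<.35)
    print(c,"table z",np.median(Z[table]))
    m=ok&(P[...,0]>.46)&(P[...,0]<.6)&(P[...,1]>-.07)&(P[...,1]<.235)
    n=m&(Z>.012)
    q=P[n][:,:2].astype(np.float32)*1000
    print("nest rect",cv2.minAreaRect(q))
    g=m&(abs(Z-.022)<.004)
    print("top z",np.median(Z[g]))
    t=m&(Z>.045);lab=cv2.connectedComponentsWithStats(t.astype(np.uint8))
    for i in range(1,lab[0]):
        s=lab[1]==i
        uv=lab[3][i]; print("post",s.sum(),P[s].mean(0).round(4),P[s][:,2].max().round(4),"uv",uv.round(1),"ray@.057",ray(c,*uv,.057).round(4))
    dm=ok&(abs(P[...,0]-.53)<.1)&(abs(P[...,1]+.24)<.07)&(Z>.008)&(Z<.025)
    q=P[dm][:,:2].astype(np.float32)*1000
    print("drive rect",cv2.minAreaRect(q))
    gr=im.mean(-1)
    for(r) in [manip.look_for(c,"bore")]: print([(np.round(x["at"],3).tolist(),round(x["confidence"],2)) for x in r])
    if c=="top":
        sub=(gr<70).astype(np.uint8);sub[:, :338]=0;sub[:,375:]=0;sub[:215]=0;sub[245:]=0
        l=cv2.connectedComponentsWithStats(sub)
        for i in range(1,l[0]): print("dark",l[2][i],l[3][i],ray(c,*l[3][i],.012))
f=np.load("top0.npz")["im"]
a=cv2.resize(f[185:260,165:290],None,fx=6,fy=6,interpolation=cv2.INTER_CUBIC)[:,:,::-1]
cv2.imwrite("pics/crop.png",a)
E
```

```text
top table z 0.001791877005753667
nest rect ((519.9302978515625, 74.56908416748047), (88.9648208618164, 260.09393310546875), 11.930535316467285)
top z 0.0227676639045224
post 54 [ 0.5458 -0.0145  0.0579] 0.0611 uv [264.4 211.4] ray@.057 [ 0.5458 -0.0144  0.057 ]
post 57 [0.5272 0.0754 0.0572] 0.0615 uv [226.9 219.5] ray@.057 [0.5272 0.0755 0.057 ]
post 61 [0.5083 0.1646 0.0565] 0.0619 uv [189.8 227.8] ray@.057 [0.5083 0.1645 0.057 ]
drive rect ((535.8960571289062, -251.7353973388672), (177.58245849609375, 130.86862182617188), 5.364960670471191)
[([0.524, -0.24, 0.015], 0.78)]
dark [351 225  12  12 118] [356.43220339 230.56779661] [ 0.49843619 -0.24222099  0.012     ]
scene table z 0.0012434754273637286
nest rect ((519.9463500976562, 75.3674087524414), (93.70695495605469, 260.2764892578125), 11.502410888671875)
top z 0.022547737716095455
post 70 [ 0.5485 -0.0119  0.0542] 0.0592 uv [290.  218.7] ray@.057 [ 0.5522 -0.0103  0.057 ]
post 69 [0.5297 0.0779 0.054 ] 0.0601 uv [329.6 223.9] ray@.057 [0.5336 0.0791 0.057 ]
post 74 [0.5107 0.1676 0.054 ] 0.0606 uv [370.6 229.1] ray@.057 [0.5147 0.1683 0.057 ]
drive rect ((518.45166015625, -238.24838256835938), (154.58416748046875, 105.15959167480469), 5.078747272491455)
[([0.534, -0.237, 0.014], 0.75)]
```

View pics/crop.png

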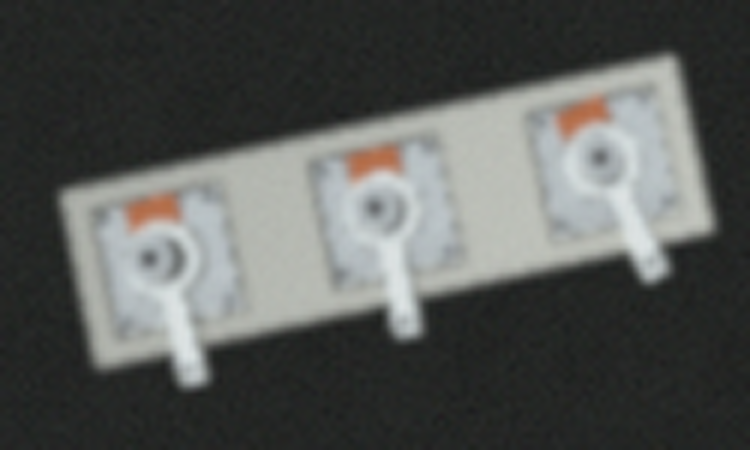

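The crop shows the three steel pivots at (160,258), (380,208) and (598,160), with their arms at swing angles of about +0.06, 0 and +0.26. The nest yaw is about 11.9°. I'll now push the arms, starting with the rightmost, all towards the -y side.

```bash
cat >> h.py <<'E'
AX={"R":np.array([.5458,-.0144]),"M":np.array([.5272,.0755]),"L":np.array([.5083,.1646])}
YAW=np.arctan2(.0375,.179)
def rot(a):  # tool down, z axis (horizontal) pointing along angle a
    z=np.array([np.cos(a),np.sin(a),0]);x=np.array([0,0,-1.]);return np.column_stack([x,np.cross(z,x),z])
def push(k,a0,a1,r=.040,z=.028,n=9):
    th=lambda a:YAW+np.pi+a
    pos=lambda a,z:[*(AX[k]+r*np.array([np.cos(th(a)),np.sin(th(a))])),z]
    manip.move_ptp(pos(a0,.11),rot(th(a0)))
    manip.move_l(pos(a0,z),max_speed=.1)
    manip.dwell(.2);f0=manip.current_force()
    for a in np.linspace(a0,a1,n+1)[1:]:
        manip.move_l(pos(a,z),rot(th(a)),max_speed=.06)
        f=manip.current_force()-f0;t=np.array([-np.sin(th(a)),np.cos(th(a)),0])
        print(k,round(a,2),"F",f.round(2),"tang",round(f@t,2))
E
python3 - <<'E'
from h import *
manip.set_gripper(0.0,20)
push("R",-.4,.55)
p=manip.current_ee_pos();manip.move_l([p[0],p[1],.11],max_speed=.2)
im,d=manip.grab_frame("top");cv2.imwrite("pics/r.png",cv2.resize(im[170:290,150:330],None,fx=4,fy=4)[:,:,::-1])
print(manip.current_time())
E
```

```text
R -0.29 F [ 1.3   0.1  -0.01] tang -0.22
R -0.19 F [ 0.21 -0.06 -0.73] tang 0.06
R -0.08 F [ 0.03 -0.05 -0.27] tang 0.05
R 0.02 F [ 0.15 -0.02  0.73] tang 0.05
R 0.13 F [ 1.06 -0.19  0.14] tang 0.53
R 0.23 F [ 0.32 -0.28  0.34] tang 0.39
R 0.34 F [ 0.21  0.86 -0.24] tang -0.62
R 0.44 F [1.2  0.52 0.14] tang 0.32
R 0.55 F [ 0.61 -0.14 -0.75] tang 0.52
7.7417
```

View pics/r.png

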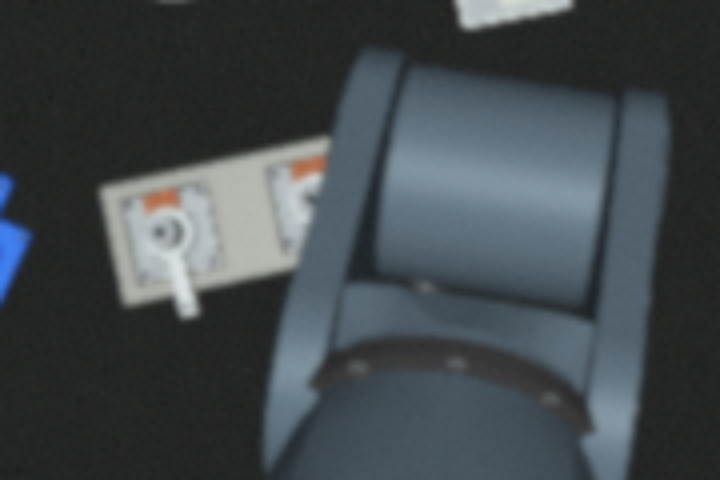

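The arm hides R. R's forces were at noise level, so it is either free or was missed. I'll push M and L for comparison.

```bash
python3 - <<'E'
from h import *
for k,a in(("M",-.68),("L",-.62)):
    push(k,a,.55)
    p=manip.current_ee_pos();manip.move_l([p[0],p[1],.11],max_speed=.2)
manip.move_ptp([.42,.40,.25],rot(YAW+np.pi))
im,d=manip.grab_frame("top");np.savez("top1.npz",im=im,d=d)
cv2.imwrite("pics/all.png",cv2.resize(im[185:260,165:290],None,fx=6,fy=6,interpolation=cv2.INTER_CUBIC)[:,:,::-1])
print(manip.current_time())
E
```

```text
M -0.54 F [-0.67  0.09  0.34] tang 0.13
M -0.41 F [ 0.22 -0.2  -0.83] tang 0.15
M -0.27 F [ 0.35  3.67 -0.95] tang -3.69
M -0.13 F [ 0.04  4.39 -0.18] tang -4.38
M 0.0 F [-0.06  3.96 -0.5 ] tang -3.88
M 0.14 F [-1.2   5.59 -0.19] tang -5.66
M 0.28 F [-1.23  4.23  0.47] tang -4.32
M 0.41 F [-1.82  3.98 -1.19] tang -4.29
M 0.55 F [-2.8   5.91  1.11] tang -6.22
L -0.49 F [ 0.02  0.24 -1.01] tang -0.23
L -0.36 F [ 0.33  0.79 -0.93] tang -0.83
L -0.23 F [-0.12  5.02 -0.07] tang -5.01
L -0.1 F [0.81 5.06 0.14] tang -4.94
L 0.03 F [ 0.69  4.82 -0.58] tang -4.53
L 0.16 F [-0.79  3.33 -0.28] tang -3.4
L 0.29 F [-0.19  4.09 -0.17] tang -3.69
L 0.42 F [-1.49  3.54 -0.25] tang -3.74
L 0.55 F [-1.88  4.41 -1.4 ] tang -4.49
20.1417
```

View pics/all.png

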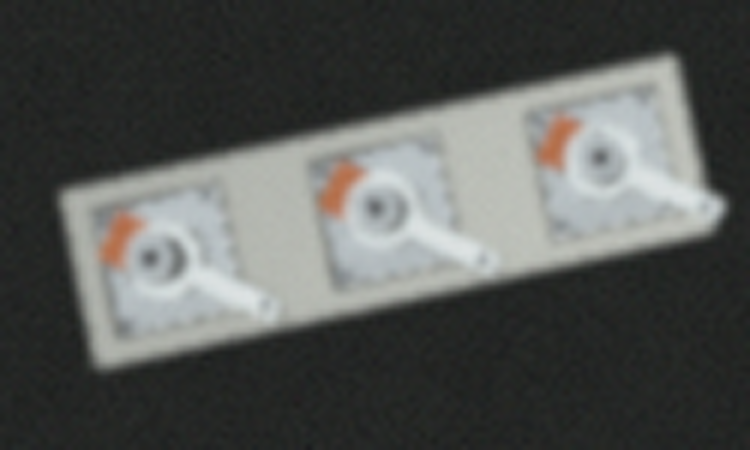

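All three arms now stand at about 0.93 to 0.96 rad. M and L drag at 4–5 N, while R at crop (600,157) shows only noise. So R, at (266,211) in the full top image, is the free pivot. Before picking it up I'll refine the bore position.

```bash
python3 - <<'E'
from h import *
im=np.load("top1.npz")["im"]; g=im.astype(float).mean(-1)
y0,y1,x0,x1=183,262,322,392
s=8;c=cv2.resize(g[y0:y1,x0:x1].astype(np.float32),None,fx=s,fy=s,interpolation=cv2.INTER_CUBIC)
full=lambda p:((p[0]+.5)/s-.5+x0,(p[1]+.5)/s-.5+y0)
def comp(m,px):
    n,l,st,ce=cv2.connectedComponentsWithStats(m.astype(np.uint8)); i=l[px[1],px[0]]; return l==i,st[i],ce[i]
cx=(int((356.5-x0)*s),int((230.5-y0)*s))
for th in(60,90,120,150):
    m,st,ce=comp(c<th,cx); e=full(ce); print(th,st[2:4]/s*2.45,"d",np.sqrt(st[4]/s/s*4/np.pi)*2.45,ray("top",*e,.012).round(4))
m=(c>110).astype(np.uint8); n,l,st,ce=cv2.connectedComponentsWithStats(m);i=1+np.argmax(st[1:,4])
cn=cv2.findContours((l==i).astype(np.uint8),cv2.RETR_EXTERNAL,cv2.CHAIN_APPROX_NONE)[0];cn=max(cn,key=cv2.contourArea)
w=np.array([ray("top",*full(p),.014)[:2]*1000 for p in cn[:,0]],np.float32)
r=cv2.minAreaRect(w);print(r)
M=cv2.moments(w);print(M['m10']/M['m00'],M['m01']/M['m00'])
cv2.imwrite("pics/drive.png",np.clip(c,0,255).astype(np.uint8))
E
```

```text
60 [29.4    30.0125] d 29.326329862508693 [ 0.4983 -0.2422  0.012 ]
90 [31.85 31.85] d 31.88210326887617 [ 0.4983 -0.2422  0.012 ]
120 [33.6875  33.99375] d 33.89896195734334 [ 0.4983 -0.2422  0.012 ]
150 [35.525   35.83125] d 35.93389199960658 [ 0.4983 -0.2422  0.012 ]
((520.4097290039062, -240.72970581054688), (151.17970275878906, 106.39224243164062), 5.525262355804443)
520.4621341969493 -240.63754105001914
```

View pics/drive.png

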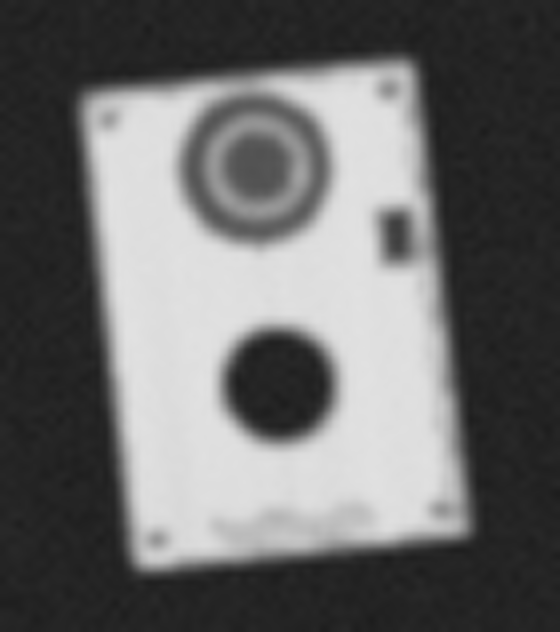

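The crop shows the bore clearly at (280,385). The drive outline and the hole agree on a bore position of (0.4985, -0.2426). Next: grip R, null the side forces and lift.

```bash
python3 - <<'E'
from h import *
ori=rot(YAW+np.pi);A=AX["R"].copy()
manip.set_gripper(.6,20)
manip.move_ptp([*A,.13],ori)
manip.move_l([*A,.0365],max_speed=.1)
manip.dwell(.2);f0=manip.current_force()
manip.set_gripper(0,20);manip.dwell(.1)
print("w",manip.current_grip_width())
for i in range(4):
    f=np.mean([manip.current_force() for _ in range(3)],0)-f0; print("grip F",f.round(2),A.round(4))
    if np.hypot(*f[:2])<2.5: break
    A=A+.0005*f[:2]/np.hypot(*f[:2]);manip.move_l([*A,.0365],max_speed=.02)
manip.set_gripper(0,35)
for z in(.0385,.041,.045,.052):
    manip.move_l([*A,z],max_speed=.03);print(z,(manip.current_force()-f0).round(2))
manip.move_l([*A,.10],max_speed=.12);manip.dwell(.2)
print("lifted",(manip.current_force()-f0).round(2),manip.current_grip_width(),manip.current_time(),A)
np.save("A.npy",A)
E
```

```text
w 0.2256211882148289
grip F [-1.36  1.03  2.8 ] [ 0.5458 -0.0144]
0.0385 [-1.14 -0.66 -4.66]
0.041 [-0.76 -0.75 -5.  ]
0.045 [-0.92  0.08 -5.01]
0.052 [ 0.17 -1.24 -5.61]
lifted [-1.17 -0.61 -3.86] 0.21652350184387542 26.2333 [ 0.5458 -0.0144]
```

```bash
python3 - <<'E'
from h import *
B=np.array([.4985,-.2426]);ori=rot(np.deg2rad(5.4)+np.pi)
manip.move_ptp([*B,.10],ori)
manip.move_l([*B,.044],max_speed=.08);manip.dwell(.3)
f0=np.mean([manip.current_force() for _ in range(3)],0)
z=.044;ok=True
while z>.0317:
    z=max(z-.001,.0316);manip.move_l([*B,z],max_speed=.02)
    f=np.mean([manip.current_force() for _ in range(3)],0)-f0
    print(round(z,4),f.round(2),B.round(4))
    if np.hypot(*f[:2])>5: B=B+.0004*f[:2]/np.hypot(*f[:2]);manip.move_l([*B,z],max_speed=.02)
    if f[2]>12: ok=False;break
im,d=manip.grab_frame("scene");cv2.imwrite("pics/ins.png",cv2.resize(im[150:260,150:280],None,fx=5,fy=5,interpolation=cv2.INTER_CUBIC)[:,:,::-1])
print(ok,manip.current_time(),manip.current_ee_pos())
E
```

```text
0.043 [ 0.37 -0.52 -0.13] [ 0.4985 -0.2426]
0.042 [ 0.92 -0.83  0.4 ] [ 0.4985 -0.2426]
0.041 [ 0.08 -0.58 -0.38] [ 0.4985 -0.2426]
0.04 [-1.55 -1.15  0.5 ] [ 0.4985 -0.2426]
0.039 [-0.82 -1.32 -0.2 ] [ 0.4985 -0.2426]
0.038 [-0.74 -0.98 -0.17] [ 0.4985 -0.2426]
0.037 [-1.65  0.01  4.42] [ 0.4985 -0.2426]
0.036 [-1.49 -0.31  0.34] [ 0.4985 -0.2426]
0.035 [-2.23  0.43 -0.05] [ 0.4985 -0.2426]
0.034 [-2.2   1.29 -0.72] [ 0.4985 -0.2426]
0.033 [-2.56  1.58  1.6 ] [ 0.4985 -0.2426]
0.032 [-4.97  2.68  3.96] [ 0.4985 -0.2426]
0.0316 [-5.24  2.81  6.43] [ 0.4981 -0.2424]
True 32.1083 [ 0.49802455 -0.2423522   0.03184699]
```

View pics/ins.png

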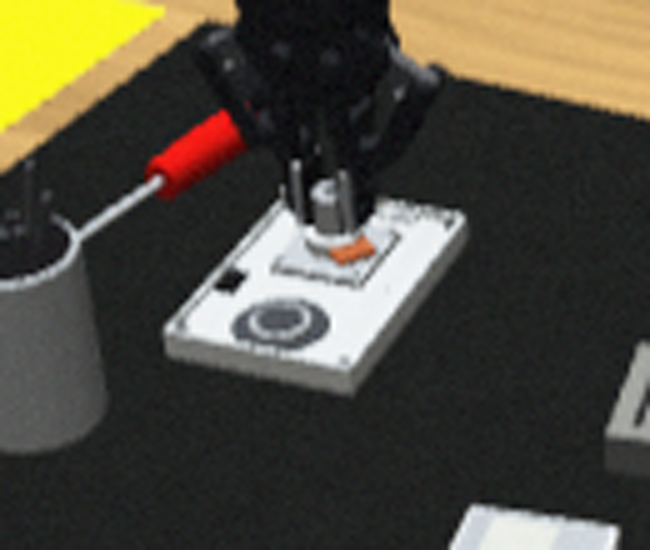

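The boss is in the bore and the flange looks flat on the deck at about (335,262). I'll release and check the height.

```bash
python3 - <<'E'
from h import *
p=manip.current_ee_pos();print("F before release",manip.current_force().round(2))
manip.set_gripper(.6,20);manip.dwell(.2)
manip.move_l([p[0],p[1],.14],max_speed=.1)
manip.move_ptp([.42,.40,.25],rot(YAW+np.pi))
for c in("top","scene"):
    im,d=manip.grab_frame(c);P=xyz(c,d.astype(float));Z=P[...,2]
    for n,(x,y) in {"R@drive":(.4985,-.2426),"M":(.527,.0755),"L":(.508,.1646)}.items():
        m=(np.hypot(P[...,0]-x,P[...,1]-y)<.03)
        s=m&(Z>(.042 if n=="R@drive" else .045))&(d>0)
        fl=m&(Z>.012)&(Z<.024)&(d>0)
        print(c,n,s.sum(),P[s].mean(0).round(4),"p90 z",np.percentile(Z[s],90).round(4),"flange/deck z",np.median(Z[fl]).round(4))
    if c=="top": a=im
    else: b=im
v=lambda i:cv2.resize(i,None,fx=5,fy=5,interpolation=cv2.INTER_CUBIC)[:,:,::-1]
cv2.imwrite("pics/end.png",np.hstack([v(a[185:265,325:390]),v(b[170:250,170:260])]))
cv2.imwrite("pics/end2.png",v(a[185:260,165:290]))
print(manip.current_time())
E
```

```text
F before release [-4.25  2.71  1.94]
top R@drive 58 [ 0.498  -0.2412  0.0526] p90 z 0.0552 flange/deck z 0.0184
top M 58 [0.5273 0.0755 0.0567] p90 z 0.0593 flange/deck z 0.0224
top L 60 [0.5083 0.1648 0.0564] p90 z 0.0593 flange/deck z 0.0226
scene R@drive 46 [ 0.5006 -0.2396  0.0498] p90 z 0.0533 flange/deck z 0.0177
scene M 68 [0.5297 0.0776 0.0536] p90 z 0.058 flange/deck z 0.0227
scene L 75 [0.5107 0.1669 0.0541] p90 z 0.0584 flange/deck z 0.0227
36.4
```

View pics/end.png

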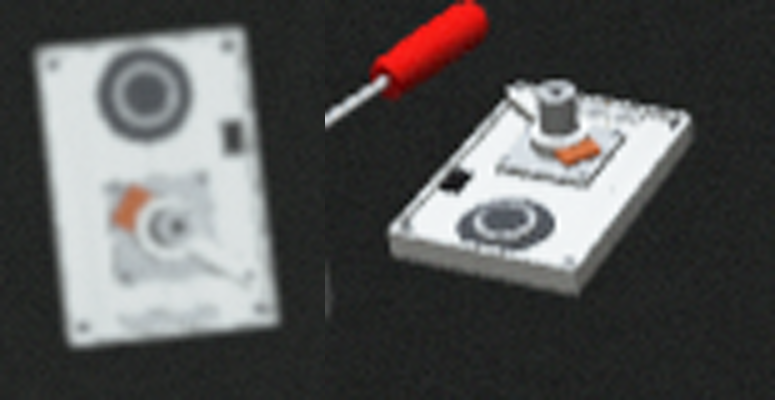

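View pics/end2.png

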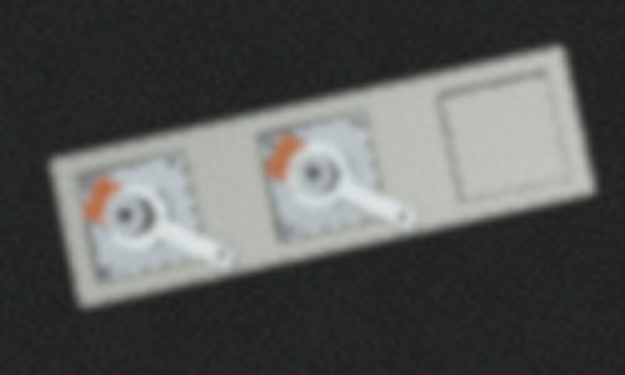

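The drive view shows the pivot upright in the bore with its flange flat on the deck. The nest view shows M and L still in their pockets and the right pocket empty. Flange height reads 18 mm, as expected when fully home.

```bash
python3 -c "
from bench import manip
manip.sign_off()"
```

```text
the job is handed in; nothing more can be done
```

The free pivot is in the drive's bore, the two dragging ones are still in their pockets, and I handed the job in at about 36 s of the 64 s allowed.

- **Swinging and drag:** I swung all three arms to about 0.93–0.96 rad with the pivots still in the nest. The middle and left ones resisted with about 3.5–6 N. The rightmost, nearest the drive, showed only sensor noise (under 0.7 N), so that was the good bearing.
- **Placing:** I lifted that pivot by its post and lowered it into the bore in 1 mm steps. The force rose by at most about 6.4 N vertically and 6 N sideways. Then I released it and drew the arm clear.
- **Last checks:**
  - **Seating:** the flange top reads 18 mm above the table, which matches fully home, and the pivot looks upright.
  - **Position:** in the top view its post is about 1.5 mm from my estimate of the bore centre. That is more than the 1 mm of play in the bore but within camera error and the 2.5 mm limit.
  - **Dragging pivots:** both are within about 1 mm of where they began.
- **Not measured:** I did not measure the loose objects at the end; no motion was planned near them.

No check failed. I viewed 9 pictures.

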